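# Tare the kitchen scale for the mug

### The job

Get the scale ready for weighing into the striped mug: stand the mug upright in the middle of the round steel pan, setting it down gently rather than dropping it, and let go. Then, with the mug on the pan, turn the black zero knob until its yellow zero line stands in line with the red pointer. Leave the food tin, the salt shaker and the spice jar where they are.

Things in the scene. Friction and masses are not known exactly. Their poses are not given: they have to be found in the camera images.
- scale: white mechanical kitchen scale, 132 x 292 mm, deck 40 mm above the worktop, standing firmly (it does not move). Origin: centre of its underside on the worktop; z up, its long side along its own y. The pan's centre is at y = -80 mm and the axis of dial and knob at y = +80 mm, both at x = 0, in this frame
- scale_pan: round flat steel pan, 124 mm across, 5 mm thick, on a spring: it sinks straight down under load (300 N/m, about 2 to 5 mm under the mug, stop at 14 mm). Origin: centre of its underside
- pan_top (a point): centre of the pan's upper face, 61 mm above the worktop when the pan is empty
- pointer (a joint): angle of the red pointer, 122 mm round dial facing up, pointer under the dial glass so it cannot be touched; 0 with the pan empty, growing clockwise seen from above as the pan is loaded (265 rad per metre that the pan sinks, about 0.6 to 1.2 rad under the mug, which varies in mass). At 0 it points along the scale's own -x. Only its end outside the black ring is seen, 44 to 57 mm from the axis
- pointer_mark (a point): point on the red pointer's centre line, 45 mm from the dial's axis, at the height of the zero ring's face
- zero_ring (a joint): angle of the black zero ring and its knob, clockwise seen from above is positive; its yellow zero line points along the scale's own -x at 0. It starts anywhere from -0.5 to 0.2 rad, turns freely with light friction (about 0.05 N m) and stays where it is left. The pointer reads zero when this joint's value equals the pointer's. Range -3 to 3.5 rad
- zero_mark (a point): outer end of the yellow zero line on the ring, 45 mm from the dial's axis
- knob_grip (a point): on the axis of the zero knob, 74 mm above the worktop: where to grip it. The knob is a fluted upright cylinder 46 mm in diameter; it rises from the ring (88 mm across, upper face 50 mm above the worktop) to 86 mm above the worktop, and may be gripped at any yaw from above
- mug: small cream mug with orange and yellow stripes, 49 mm high, standing upright on the worktop, 70 to 140 g. Origin: on its underside; z up; the handle points along its own -y (to y = -42 mm). Its round body is centred at x = 0, y = +12 mm, about 60 mm across along its x axis near the rim, narrowing to 42 mm at the foot: grip it across its own x axis, 32 mm above its underside
- mug_center (a point): on the axis of the mug's round body, 32 mm above its underside
- tuna_tin: bystander: round red food tin, 86 mm across, 40 mm high; origin centre of its underside
- salt_shaker: bystander: glass salt shaker with a grey top, 44 mm across, 90 mm high; origin centre of its underside
- spice_jar: bystander: spice jar with a red cap, 45 mm across, 106 mm high; origin centre of its underside
Things that resemble listed ones, but are neither listed nor needed, are in the scene too. Leave any blue or purple look-alike of the mug alone.

How it is judged:
By the outcome, as a careful person would: the job done as asked, in the order asked, and still so for the second after the job is handed in, with the robot touching nothing.
It also fails if it takes over 58 s, if anything falls off the work surface, if the arm or the gripper's body presses on something with over 40 N, if the wrist force passes 120 N, or if a joint passes its speed limit or range.

### The arm

A 6-joint arm with a two-finger parallel gripper is mounted at the origin on a cart in front of the work surface, level with it; the furniture and walls round the work are solid. World frame = base frame: x ahead of the robot, y to its left, z up, the work surface at z = 0. Lengths are in mm, angles in rad, forces in N, time in s.
With the tool pointing down it reaches from about 275 to 750 mm from the base axis. Payload 10.2 kg.
Tool frame: the origin (TCP) lies where the fingers leave the gripper's body, on its centre line; the fingertips stand 73 mm ahead of it and the grasp point (between the pads) lies 54 mm ahead of it (ctrl.tip_extent is the z of the fingertips in the tool frame, in mm); z points along the fingers, y is the line along which they close (so a half turn about z gives the same grasp; the last joint's range is limited). The gripper opens to 85 mm and grips with 20 to 120 N. Pads are 22 mm wide; open, the fingers measure 114 mm over their backs; the gripper's body (76 mm by 85 mm) begins 54 mm behind the grasp point. The pads swing forward as they close: fully open they stand 13 mm farther back than shut.
Start: joints at [-1.488, 0.313, 1.498, -0, 1.331, -0.223], TCP at [158.042, -500.654, 303.894] pointing down, gripper open.
Joint ranges: [-2.94, 2.94], [-0.97, 2.17], [0.19, 2.56], [-1.23, 4.37], [0.02, 3.11], [-2.88, 2.88]. Speed limits (rad/s): [2.39, 2.39, 3.01, 3.14, 3.14, 3.14].

### API

Orientations are given as a unit quaternion [w, x, y, z].
In Python, from rig import readout, cams, order, ctrl gives the robot as it stands.
- The arm moves only by the shell command python3 -m handwheel [OPENING] [FORCE], which reads ROWS from standard input. ROWS is one flat JSON list of numbers that holds 1 to 8 rows one after another, with no inner brackets; each row has 6 numbers: dx, dy, dz in a scale on which 1.0 is 500 mm, then a rotation vector rx, ry, rz in parts of the range, where 1.0 means pi rad; each row is the pose to reach, as a shift and turn from the pose commanded when the command began, along the tool's axes at that moment; what a row does not reach only later rows make up. A row lasts 1/10 s, in which the tool goes at most 50 mm and 0.15 rad, less where a joint would pass 70% of its speed; a pose out of reach is approached as far as the arm can. OPENING is the opening from 0.0 (shut) to 1.0 (fully open), set as the command begins (- or left out keeps the last). The fingers move at their own pace and stop on an object; FORCE is the grip in N (left out, the last holds). Time passes only in rows, so rows that do not move let the fingers close. It prints the time, the measured TCP pose, the force, the opening and the grip force at its end. No shift or turn number may pass 1 either way. Input that does not fit is refused with a message, and nothing moves.
- readout.sense(): the state, without advancing time (a new reading comes with each control period).
- cams.capture(name): name is "scene" or "side" or "wrist"; returns (picture, depth): 384x512x3 uint8, red, green, blue; 384x512 float32, mm along the optical axis (not along the pixel's ray), 0 where there is no reading.
- cams.calibration(name): a dict with "fx", "fy", "cx", "cy" (pixels), "position" and "attitude" of the camera in the world. Camera axes: x right, y down, z forward; pixel columns grow to the right and rows downward; lengths in mm; the calibration is good to about 2 mm. A picture is of the moment at which its call begins: read the wrist's pose just before it. calibration takes no time and is no camera call; for the wrist camera it gives the pose at the moment of the call.
- order.finish_job(): hands the job in; it is judged then, once.
Trained networks look in the newest picture that a camera, given by its name, has taken for a name from the list of things; names that differ only in an ending like _2 or _b are one class to them, and where a whole thing is asked for, a point or a joint stands for the part that bears it (a point fixed in the world has none). Each returns a list of dicts, best first, with "p" (0 to 1); they miss things now and then, are a little off and sometimes report something else, mostly with a low value. They report only what shows in the picture. A call takes as long as a camera call. They do not tell look-alikes from the thing itself.
- cams.trace(target, camera): "pixels" (384x512 bool, what is visible of it) and "bbox" ([left, top, right, bottom] in pixels, round what is visible of it).
- cams.spot_point(target, camera): "uv" ([column, row] in pixels: a listed point, or the origin of a listed thing).
The state is a dict: "time_s": time; "joints": joint angles; "dq": joint speeds; "tau": joint torques, N m; "eef_pos": TCP position; "ee_rot": TCP orientation; "force": force on the tool from outside, world axes, zero at the start; "wrist_torque": the same for the moment, N m; "grip_width": opening from 0.0 (shut) to 1.0 (fully open); "grip_force": force on a finger pad.
Only numpy, scipy, OpenCV 4.12 (cv2) and the standard library are available. Lean on these libraries where they do the work, as an engineer would, in place of code of your own. Each camera call takes 0.05 s, during which the arm holds its last target. There are 200 camera calls.

## Working session

There is one attempt and no reset: what is moved stays moved. The work goes in short steps, Python scripts to look and compute and a shell command to move; the robot and the scene stay as the last step left them, time stands still between calls to the robot, and variables do not carry over. Pictures are saved under pics/ and viewed, at most 10 in all, crops included, and the job is handed in when it is done.

```bash
mkdir -p pics; ls; cat > h.py <<'E'
import numpy as np, cv2
from scipy.spatial.transform import Rotation as R
from rig import readout, cams, order, ctrl
def q2R(q): return R.from_quat([q[1],q[2],q[3],q[0]]).as_matrix()
def ray(cam,uv,cal=None):
    c=cal or cams.calibration(cam)
    A=np.array(c["attitude"]); A=q2R(A) if A.size==4 else A.reshape(3,3)
    d=A@np.array([(uv[0]-c["cx"])/c["fx"],(uv[1]-c["cy"])/c["fy"],1.0])
    return np.array(c["position"]),d
def onz(cam,uv,z,cal=None):
    p,d=ray(cam,uv,cal); return p+d*(z-p[2])/d[2]
def save(img,n): cv2.imwrite(f"pics/{n}.png",cv2.cvtColor(img,cv2.COLOR_RGB2BGR))
E
python3 - <<'E'
from h import *
s=readout.sense(); print(s["eef_pos"],s["ee_rot"],ctrl.tip_extent)
ims=[]
for c in ["scene","side"]:
    im,d=cams.capture(c); ims.append(im); np.save(f"pics/{c}.npy",d)
    cal=cams.calibration(c); print(c,cal["position"],cal["attitude"])
    for t,z in [("mug",0),("mug_center",32),("pan_top",61),("knob_grip",74),("zero_mark",50),("pointer_mark",50),("scale",0),("tuna_tin",0),("salt_shaker",0),("spice_jar",0)]:
        print(t,[(round(r["p"],2),np.round(r["uv"]),np.round(onz(c,r["uv"],z)[:2])) for r in cams.spot_point(t,c)[:3]])
save(np.vstack(ims)[:, :],"a")
a=cv2.resize(np.hstack(ims),(800,300)); save(a,"a")
save(cv2.resize(ims[0],(800,600)),"scene")
E
```

```text
pics
[ 158.01868903 -500.4740498   303.32571214] [-6.44831957e-04  9.88333280e-01  1.52305318e-01  4.51794799e-05] 72.6
scene [  -48.95299697 -1216.33221275  1057.62565416] [-0.41727868  0.86978528 -0.23633276  0.11618474]
mug [(0.7, array([263., 258.]), array([ 495., -367.])), (0.58, array([296., 293.]), array([ 504., -537.])), (0.54, array([231., 232.]), array([ 464., -213.]))]
mug_center [(0.75, array([264., 255.]), array([ 487., -386.])), (0.74, array([296., 287.]), array([ 500., -539.])), (0.62, array([233., 224.]), array([ 473., -211.]))]
pan_top [(0.66, array([218., 178.]), array([526.,   1.])), (0.17, array([235., 221.]), array([ 470., -235.]))]
knob_grip [(0.56, array([198., 145.]), array([553., 218.])), (0.36, array([233., 221.]), array([ 457., -244.]))]
zero_mark [(0.54, array([187., 160.]), array([487., 181.]))]
pointer_mark []
scale [(0.65, array([209., 174.]), array([546., 117.])), (0.58, array([199., 149.]), array([590., 298.]))]
tuna_tin [(0.97, array([277., 204.]), array([ 677., -168.]))]
salt_shaker [(0.63, array([270., 189.]), array([703., -81.]))]
spice_jar [(0.86
[... 214 characters left out ...]
ay([230., 303.]), array([ 509., -529.])), (0.61, array([216., 227.]), array([ 481., -220.]))]
mug_center [(0.84, array([216., 213.]), array([ 481., -198.])), (0.69, array([216., 225.]), array([ 482., -265.])), (0.65, array([220., 250.]), array([ 491., -383.]))]
pan_top [(0.62, array([235., 171.]), array([547.,  38.]))]
knob_grip [(0.58, array([231., 154.]), array([538., 168.]))]
zero_mark [(0.78, array([221., 162.]), array([500., 149.]))]
pointer_mark []
scale [(0.7, array([237., 180.]), array([556.,  97.]))]
tuna_tin [(0.64, array([278., 215.]), array([ 663., -161.]))]
salt_shaker [(0.55, array([289., 202.]), array([709., -77.]))]
spice_jar [(0.92, array([281., 185.]), array([704.,  56.]))]
```

```bash
python3 - <<'E'
from h import *
a,_=cams.capture("scene");b,_=cams.capture("side")
save(np.hstack([cv2.resize(a[120:320,150:330],(400,444)),cv2.resize(b[130:330,170:350],(400,444))]),"c")
E
```

```text
(no output)
```

View pics/c.png

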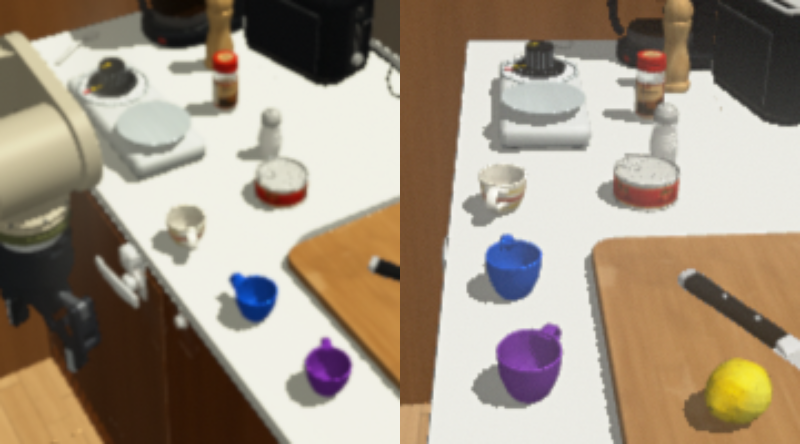

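View pics/scene.png

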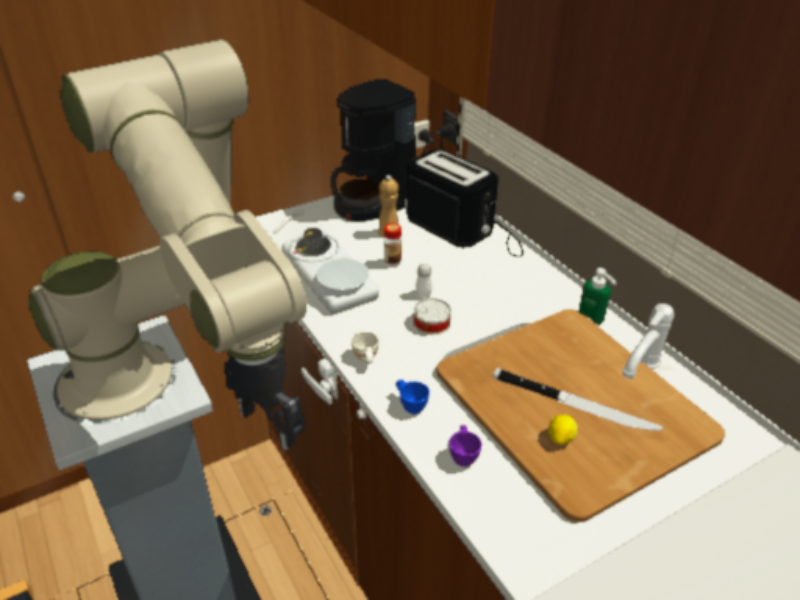

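The cream striped mug is at about (185,225) in the left crop, handle towards the camera (world −y). The scale lies further along +y, with the pan at (153,130) and the knob at (108,78). Blue and purple cups are nearer the camera. Next I work out the wrist camera offset and the shift to get above the mug.

```bash
cat >> h.py <<'E'
def shift(target,yaw):
    """target TCP pos, tool-x yaw (tool down) -> row in tool axes"""
    s=readout.sense(); A=q2R(s["ee_rot"])
    Rt=np.array([[np.cos(yaw),np.sin(yaw),0],[np.sin(yaw),-np.cos(yaw),0],[0,0,-1]])
    return np.round(A.T@(np.array(target)-s["eef_pos"]),1), np.round(R.from_matrix(A.T@Rt).as_rotvec(),3)
E
python3 - <<'E'
from h import *
s=readout.sense(); A=q2R(s["ee_rot"]); c=cams.calibration("wrist")
print(A.T@(np.array(c["position"])-s["eef_pos"]), A.T@q2R(c["attitude"]), c["fx"],c["cx"],c["cy"])
print(shift([475,-215,300],1.57)); print(s["joints"])
E
```

```text
[ 80.65847292   0.69304651 -68.5504987 ] [[ 3.11715301e-04 -9.49639330e-01 -3.13344932e-01]
 [ 9.99999925e-01  2.23972531e-04  3.16016452e-04]
 [-2.29920994e-04 -3.13345007e-01  9.49639328e-01]] 285.1154808962014 258.11984816818193 191.59821467934054
(array([ 388.3, -177. ,    3.9]), array([ 0.   ,  0.   , -1.264]))
[-1.48839996e+00  3.12857722e-01  1.49769399e+00 -6.93825673e-06
  1.33098135e+00 -2.23438236e-01]
```

The manual's scale: shifts go in shares of 500 mm and turns go in shares of pi rad. Converting my numbers, 340 mm / 500 = 0.68, 300 mm / 500 = 0.6, -1.12 rad / 3.1416 = -0.3565.

```bash
echo '[0.086,-0.04,0,0,0,-0.0446,0.172,-0.078,0,0,0,-0.0891,0.258,-0.118,0,0,0,-0.1337,0.344,-0.158,0,0,0,-0.1783,0.43,-0.196,0,0,0,-0.2228,0.516,-0.236,0,0,0,-0.2674,0.6,-0.274,0,0,0,-0.3119,0.68,-0.31,0,0,0,-0.3565]' | python3 -m handwheel 1.0
python3 - <<'E'
from h import *
im,d=cams.capture("wrist"); save(im,"w1")
for t,z in [("mug",0),("mug_center",32),("pan_top",61)]:
    print(t,[(round(r["p"],2),np.round(r["uv"]),np.round(onz("wrist",r["uv"],z)[:2],1)) for r in cams.spot_point(t,"wrist")[:3]])
print(shift([475,-215,300],1.57))
E
```

```text
time_s: 2.0
eef_pos: [436.9, -248.8, 304.1]
ee_rot: [0.0, 0.754, 0.656, 0.0]
force: [-0.4, -1.9, 0.2]
grip_width: 1.003
grip_force: 0.0
mug [(0.98, array([324., 320.]), array([ 509.7, -521.3])), (0.88, array([285., 128.]), array([ 478.6, -209.1])), (0.84, array([307., 235.]), array([ 494.5, -365.3]))]
mug_center [(0.91, array([328., 344.]), array([ 503.9, -538.1])), (0.77, array([315., 255.]), array([ 496.5, -381.6])), (0.69, array([292., 121.]), array([ 483.9, -200.6]))]
pan_top []
(array([40.2, 33.7,  3.8]), array([-0.   ,  0.   , -0.143]))
```

View pics/w1.png

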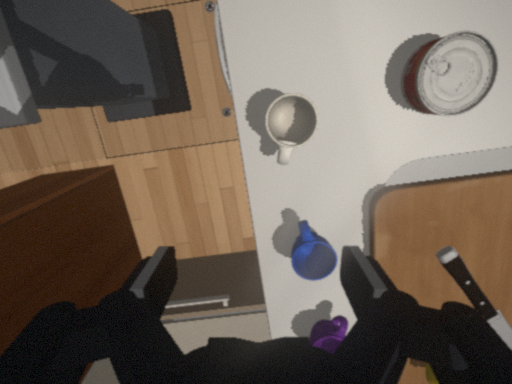

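The cream mug's rim is centred at about (291,121), with the handle down to (285,160). The blue cup is at (314,256), the tin at (450,75). Now I fit the rim using depth.

```bash
cat >> h.py <<'E'
def cloud(cam,d,mask,cal=None):
    c=cal or cams.calibration(cam)
    v,u=np.nonzero(mask&(d>0)); z=d[v,u]
    P=np.stack([(u-c["cx"])/c["fx"]*z,(v-c["cy"])/c["fy"]*z,z],1)
    return P@q2R(c["attitude"]).T+np.array(c["position"])
def mug(near):
    cal=cams.calibration("wrist"); im,d=cams.capture("wrist")
    for r in cams.trace("mug","wrist"):
        P=cloud("wrist",d,r["pixels"],cal); m=np.median(P,0)
        if np.hypot(*(m[:2]-near))<60: break
    else: return None
    ztop=np.percentile(P[:,2],97); Q=P[P[:,2]>ztop-6][:,:2].astype(np.float32)
    # robust circle on the outer rim: min enclosing after removing handle
    c,rad=cv2.minEnclosingCircle(Q)
    from scipy.optimize import least_squares
    f=least_squares(lambda p:np.hypot(*(Q-p[:2]).T)-p[2],[*c,27],loss="soft_l1").x
    rr=np.hypot(*(P[:,:2]-f[:2]).T); H=P[rr>34][:,:2]
    h=(H.mean(0)-f[:2]) if len(H) else np.array([np.nan]*2)
    ys=np.hypot(*(Q-f[:2]).T)
    print("n",len(P),"ztop",ztop,"enc",np.round(c,1),round(rad,1),"fit",np.round(f,1),"std",ys.std(),"handle ang",np.arctan2(h[1],h[0]),len(H))
    return f,im
E
python3 - <<'E'
from h import *
f,_=mug([479,-205])
print(onz("wrist",[291,122],49))
a=np.array(onz("wrist",[285,157],40))-onz("wrist",[291,122],49); print(np.arctan2(a[1],a[0]))
E
```

```text
n 2618 ztop 47.13047106498642 enc [ 480.  -208.7] 39.2 fit [ 481.6 -200.4   28.6] std 4.8701674285674565 handle ang -1.7334650298490146 218
[ 479.40290268 -202.91058551   49.        ]
-1.8294615852450133
```

```bash
python3 - <<'E'
from h import *
print(shift([480.5,-201.5,230],1.39))
E
```

```text
(array([55.7, 37.7, 73.8]), array([-0.   ,  0.   ,  0.034]))
```

To row units: 74 mm / 500 = 0.148, 56 mm / 500 = 0.112, 0.03 rad / 3.1416 = 0.0095.

```bash
echo '[0.036,0.024,0.048,0,0,0.0032,0.074,0.05,0.098,0,0,0.0064,0.112,0.076,0.148,0,0,0.0095,0.112,0.076,0.148,0,0,0.0095,0.112,0.076,0.148,0,0,0.0095]' | python3 -m handwheel
python3 - <<'E'
from h import *
f,im=mug([480,-201]); save(im,"w2")
print(shift([f[0],f[1],86],1.39))
E
```

```text
time_s: 2.8
eef_pos: [480.9, -201.6, 230.2]
ee_rot: [-0.0, 0.767, 0.642, -0.0]
force: [-0.4, -0.2, 0.9]
grip_width: 1.003
grip_force: 0.0
n 3434 ztop 47.19821934612406 enc [ 479.3 -208. ] 38.9 fit [ 482.1 -199.6   28.4] std 4.70280963760322 handle ang -1.8478043304289111 203
(array([  2.6,   0.4, 145.1]), array([0.002, 0.001, 0.004]))
```

View pics/w2.png

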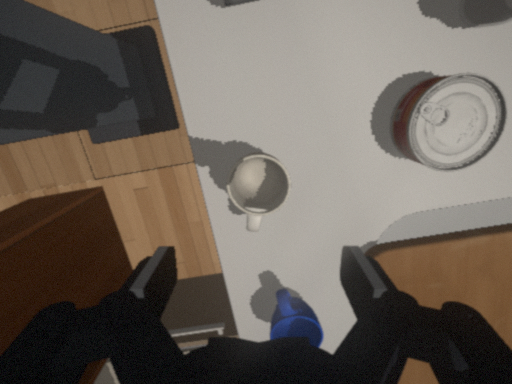

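To row units: 144 mm / 500 = 0.288, 135 mm / 500 = 0.27, 0.1 rad / 3.1416 = 0.0318.

```bash
echo '[0.004,0,0.072,0,0,0.0159,0.004,0,0.144,0,0,0.0318,0.004,0,0.216,0,0,0.0318,0.004,0,0.27,0,0,0.0318,0.004,0,0.288,0,0,0.0318,0.004,0,0.288,0,0,0.0318,0.004,0,0.288,0,0,0.0318]' | python3 -m handwheel 1.0 && echo '[0,0,0,0,0,0,0,0,0,0,0,0,0,0,0,0,0,0,0,0,0,0,0,0,0,0,0,0,0,0,0,0,0,0,0,0,0,0,0,0,0,0,0,0,0,0,0,0]' | python3 -m handwheel 0.0 25
```

```text
time_s: 3.6
eef_pos: [482.2, -199.4, 87.5]
ee_rot: [0.001, 0.797, 0.603, 0.0]
force: [0.5, -0.2, 0.8]
grip_width: 0.999
grip_force: 0.0
time_s: 4.4
eef_pos: [482.2, -198.9, 87.1]
ee_rot: [0.001, 0.797, 0.604, 0.0]
force: [-1.0, 0.5, 6.1]
grip_width: 0.661
grip_force: 25.8
```

To row units: -30 mm / 500 = -0.06.

```bash
echo '[0,0,0.06,0,0,0,0,0,-0.06,0,0,0]' | python3 -m handwheel 2>/dev/null >/dev/null --help; echo '[0,0,-0.04,0,0,0,0,0,-0.12,0,0,0,0,0,-0.2,0,0,0,0,0,-0.28,0,0,0,0.08,0,-0.36,0,0,0,0.16,0,-0.36,0,0,0,0.22,0,-0.36,0,0,0,0.24,0,-0.36,0,0,0]' | python3 -m handwheel
python3 - <<'E'
from h import *
im,d=cams.capture("wrist"); save(im,"w3")
for t,z in [("pan_top",61),("knob_grip",74),("zero_mark",50),("pointer_mark",50),("scale",0)]:
    print(t,[(round(r["p"],2),np.round(r["uv"]),np.round(onz("wrist",r["uv"],z)[:2],1)) for r in cams.spot_point(t,"wrist")[:3]])
for c in ["scene","side"]:
  _,d=cams.capture(c)
  for t in ["scale_pan","knob_grip"]:
    for r in cams.trace(t,c)[:2]:
        P=cloud(c,d,r["pixels"]); print(c,t,round(r["p"],2),np.median(P,0),(P.max(0)+P.min(0))/2,P.max(0)-P.min(0))
E
```

```text
time_s: 5.2
eef_pos: [514.5, -80.7, 266.5]
ee_rot: [0.0, 0.797, 0.605, 0.0]
force: [0.1, -0.3, -0.9]
grip_width: 0.664
grip_force: 27.3
pan_top [(0.92, array([254.,  68.]), array([539.8,  19.4]))]
knob_grip []
zero_mark [(0.55, array([418., 124.]), array([679.9, -73.2]))]
pointer_mark []
scale [(0.23, array([420., 122.]), array([706.8, -83. ]))]
scene scale_pan 0.63 [534.99540174  17.14089097  59.88006547] [538.24623822  19.19125141  51.95405327] [118.36460692 124.86210811  26.64182442]
scene knob_grip 0.72 [532.14605539 164.23713252  55.58294161] [516.14107627  66.78647571 146.3018018 ] [133.616806   306.79048433 208.23700874]
side scale_pan 0.62 [541.57154479  16.69382454  60.4381795 ] [541.62870663  17.8451081   60.08371336] [117.55165957 118.18325916   5.51424029]
side knob_grip 0.64 [543.72670139 163.76736     60.21626035] [542.81125244  58.876433   112.13937052] [ 76.25554175 300.04082663 131.44785749]
```

To row units: 50 mm / 500 = 0.1, 25 mm / 500 = 0.05.

```bash
echo '[0.05,0,0,0,0,0,0.1,0,0,0,0,0,0.1,0,0,0,0,0,0.1,0,0,0,0,0]' | python3 -m handwheel
python3 - <<'E'
from h import *
cal=cams.calibration("wrist"); im,d=cams.capture("wrist"); save(im,"w3")
for t,z in [("pan_top",61),("knob_grip",74)]:
    print(t,[(round(r["p"],2),np.round(r["uv"]),np.round(onz("wrist",r["uv"],z)[:2],1)) for r in cams.spot_point(t,"wrist")[:3]])
for r in cams.trace("scale_pan","wrist")[:2]:
    P=cloud("wrist",d,r["pixels"],cal); print(r["p"],r["bbox"],np.median(P,0),cv2.minEnclosingCircle(P[abs(P[:,2]-61)<6][:,:2].astype(np.float32)))
E
```

```text
time_s: 6.2
eef_pos: [527.8, -35.0, 265.9]
ee_rot: [0.0, 0.797, 0.604, -0.0]
force: [0.3, -0.3, -1.5]
grip_width: 0.665
grip_force: 27.3
pan_top [(0.78, array([253., 123.]), array([539.1,  20.6]))]
knob_grip []
0.72 [192.8, 50.3, 324.4, 184.9] [544.23148312  25.66363626  59.54798585] ((543.2304077148438, 21.153043746948242), 61.93857192993164)
```

View pics/w3.png

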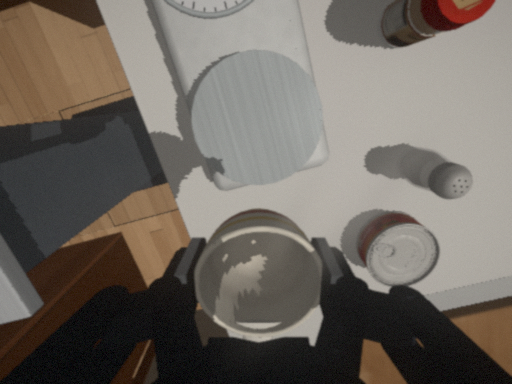

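Pan centre is at (258,117) in the wrist view, i.e. world about (542,21), with the mug held squarely between the pads. The dial is beyond the top edge near column 205.

```bash
python3 - <<'E'
from h import *
print(onz("wrist",[258,117],61),shift([542,20.5,160],1.29))
E
```

```text
[545.22779425  24.54399281  61.        ] (array([ 57.9,  -1.5, 105.9]), array([0.   , 0.   , 0.005]))
```

To row units: 106 mm / 500 = 0.212, 104 mm / 500 = 0.208.

```bash
echo '[0.06,0,0.02,0,0,0,0.118,-0.002,0.07,0,0,0,0.118,-0.002,0.13,0,0,0,0.118,-0.002,0.18,0,0,0,0.118,-0.002,0.208,0,0,0,0.118,-0.002,0.212,0,0,0,0.118,-0.002,0.212,0,0,0,0.118,-0.002,0.212,0,0,0]' | python3 -m handwheel && echo '[0,0,0.004,0,0,0,0,0,0.008,0,0,0,0,0,0.012,0,0,0,0,0,0.016,0,0,0,0,0,0.016,0,0,0,0,0,0.016,0,0,0]' | python3 -m handwheel
```

```text
time_s: 7.2
eef_pos: [543.3, 21.7, 160.9]
ee_rot: [0.001, 0.797, 0.603, 0.001]
force: [0.1, 0.6, -0.3]
grip_width: 0.663
grip_force: 27.3
time_s: 7.8
eef_pos: [542.9, 22.1, 151.9]
ee_rot: [-0.0, 0.797, 0.604, -0.0]
force: [-0.5, 0.5, 0.0]
grip_width: 0.663
grip_force: 27.3
```

To row units: 5 mm / 500 = 0.01, 4 mm / 500 = 0.008.

```bash
echo '[0,0,0.002,0,0,0,0,0,0.004,0,0,0,0,0,0.006,0,0,0,0,0,0.008,0,0,0,0,0,0.01,0,0,0,0,0,0.01,0,0,0,0,0,0.01,0,0,0,0,0,0.01,0,0,0]' | python3 -m handwheel; python3 -c "
from h import *
im,d=cams.capture('side'); a=im[135:215,190:300]; save(cv2.resize(a,(770,560)),'s1'); print(readout.sense()['force'])"
```

```text
time_s: 8.6
eef_pos: [542.9, 22.1, 146.9]
ee_rot: [-0.0, 0.797, 0.604, -0.0]
force: [-0.1, -0.5, 0.6]
grip_width: 0.662
grip_force: 27.3
[ 0.12863691  0.45681794 -1.03295368]
```

View pics/s1.png

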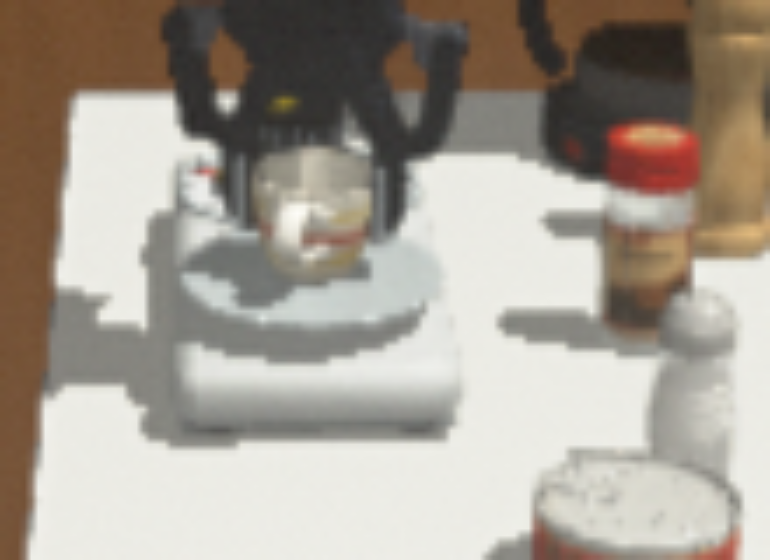

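To row units: 3 mm / 500 = 0.006, 2 mm / 500 = 0.004.

```bash
echo '[0,0,0.002,0,0,0,0,0,0.004,0,0,0,0,0,0.006,0,0,0,0,0,0.006,0,0,0,0,0,0.006,0,0,0]' | python3 -m handwheel && echo '[0,0,0,0,0,0,0,0,0,0,0,0,0,0,0,0,0,0,0,0,0,0,0,0,0,0,0,0,0,0,0,0,0,0,0,0]' | python3 -m handwheel 0.72 && echo '[0,0,0,0,0,0,0,0,0,0,0,0,0,0,0,0,0,0,0,0,0,0,0,0]' | python3 -m handwheel 1.0
```

```text
time_s: 9.15
eef_pos: [542.9, 22.1, 143.9]
ee_rot: [0.0, 0.797, 0.604, 0.0]
force: [0.3, 0.8, -0.1]
grip_width: 0.661
grip_force: 27.4
time_s: 9.75
eef_pos: [542.9, 22.1, 143.9]
ee_rot: [0.0, 0.797, 0.604, 0.0]
force: [-0.7, -0.3, 0.1]
grip_width: 0.719
grip_force: 0.0
time_s: 10.15
eef_pos: [542.9, 22.1, 143.9]
ee_rot: [0.0, 0.797, 0.604, 0.0]
force: [-1.0, -0.8, -0.6]
grip_width: 0.998
grip_force: 0.0
```

To row units: -150 mm / 500 = -0.3, -130 mm / 500 = -0.26.

```bash
echo '[0,0,-0.04,0,0,0,0,0,-0.11,0,0,0,0,0,-0.19,0,0,0,0.06,0,-0.26,0,0,0,0.13,0,-0.3,0,0,0,0.2,0,-0.3,0,0,0,0.2,0,-0.3,0,0,0,0.2,0,-0.3,0,0,0]' | python3 -m handwheel
python3 - <<'E'
from h import *
cal=cams.calibration("wrist"); im,d=cams.capture("wrist"); save(im,"w4"); np.save("pics/w4d.npy",d)
for t,z in [("pan_top",58),("mug",58),("mug_center",90),("knob_grip",74),("zero_mark",50),("pointer_mark",50)]:
    print(t,[(round(r["p"],2),np.round(r["uv"]),np.round(onz("wrist",r["uv"],z)[:2],1)) for r in cams.spot_point(t,"wrist")[:3]])
for t in ["scale_pan","knob_grip"]:
  for r in cams.trace(t,"wrist")[:2]:
    P=cloud("wrist",d,r["pixels"],cal); print(t,r["p"],r["bbox"],np.median(P,0),np.percentile(P[:,2],97))
E
```

```text
time_s: 10.95
eef_pos: [569.9, 118.7, 293.5]
ee_rot: [-0.0, 0.797, 0.604, -0.0]
force: [0.7, -0.9, -0.8]
grip_width: 1.0
grip_force: 0.0
pan_top [(0.84, array([256., 255.]), array([539.9,  20.8]))]
mug [(0.8, array([260., 261.]), array([542.1,  11.1])), (0.18, array([258., 252.]), array([543.2,  23. ]))]
mug_center [(0.58, array([259., 270.]), array([544.2,  19.7]))]
knob_grip [(0.87, array([216., 127.]), array([545. , 178.6]))]
zero_mark [(0.96, array([180., 144.]), array([496.8, 171.1]))]
pointer_mark [(0.46, array([188.,  98.]), array([522.4, 214.2]))]
scale_pan 0.79 [210.2, 207.1, 312.0, 288.6] [554.82868014  41.51007184  56.21810289] 57.510361939321925
scale_pan 0.26 [176.9, 80.4, 262.5, 165.0] [547.31378791 183.78974927  49.20593422] 85.53836020320239
knob_grip 0.93 [179.1, 81.3, 258.1, 164.8] [547.21032375 183.8516726   49.20669526] 85.53847678025498
```

View pics/w4.png

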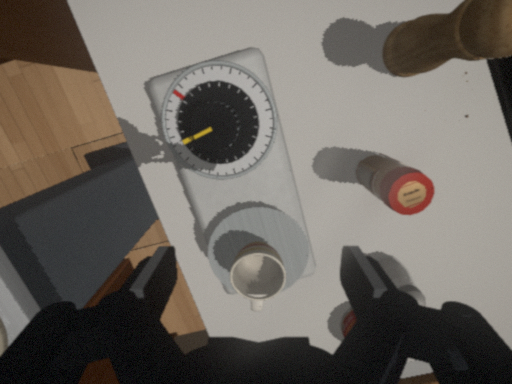

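The mug stands on the pan, rim centred at (258,272), pan at (258,250). The yellow line ends at (181,144), the red pointer is at (179,95), and the dial axis is at about (217,122).

```bash
cat >> h.py <<'E'
def dial(near=(546,181)):
    cal=cams.calibration("wrist"); im,d=cams.capture("wrist")
    hsv=cv2.cvtColor(im,cv2.COLOR_RGB2HSV)
    P=cloud("wrist",np.where(d>0,d,0),np.ones(d.shape,bool),cal)
    v,u=np.nonzero(d>0); H,S,V=hsv[v,u].astype(int).T
    n=np.hypot(*(P[:,:2]-near).T)<75
    k=n&(V<75)&(abs(P[:,2]-49.5)<4)
    c,rad=cv2.minEnclosingCircle(P[n&(P[:,2]>83)][:,:2].astype(np.float32))
    Q=P[k][:,:2].astype(np.float32); Q=Q[np.hypot(*(Q-near).T)<50]
    c2,rad2=cv2.minEnclosingCircle(Q)
    print("knob top",np.round(c,1),round(rad,1),"ring",np.round(c2,1),round(rad2,1))
    red=n&((H<8)|(H>172))&(S>130)&(V>70); yel=n&(abs(H-27)<6)&(S>130)&(V>70)&(P[:,2]<56)
    out={}
    for nm,m in (("red",red),("yel",yel)):
        uv=np.stack([u[m],v[m]],1); z=45 if nm=="red" else 50
        X=np.array([onz("wrist",q,z,cal)[:2] for q in uv]); 
        out[nm]=X
    return im,np.array(c),np.array(c2),out
E
python3 - <<'E'
from h import *
im,c,c2,o=dial()
for ctr in (c,c2,(c+c2)/2):
  a={}
  for k,X in o.items():
    dd=X-ctr; r=np.hypot(*dd.T); g=(r<62)&(r>26); w=np.arctan2(dd[g,1],dd[g,0])%(2*np.pi); a[k]=np.median(w); print(k,g.sum(),round(np.median(w),3),w.std().round(3),r[g].min(),r[g].max())
  print(ctr,"cw turn yel->red",a["yel"]-a["red"])
cal=cams.calibration("wrist"); im,d=cams.capture("wrist")
P=cloud("wrist",d,np.ones(d.shape,bool),cal)
n=np.hypot(*(P[:,:2]-[543,21]).T)<80
Q=P[n&(P[:,2]>95)][:,:2].astype(np.float32); print("mug",cv2.minEnclosingCircle(Q),np.percentile(P[n][:,2],99.5))
Q=P[n&(P[:,2]>52)&(P[:,2]<63)][:,:2].astype(np.float32); print("pan",cv2.minEnclosingCircle(Q))
Q=P[n&(P[:,2]>105)][:,:2].astype(np.float32); print("rim",cv2.minEnclosingCircle(Q))
E
```

```text
knob top [549.3 149.9] 54.3 ring [542.4 181.3] 43.3
  return _methods._mean(a, axis=axis, dtype=dtype,
  ret = ret.dtype.type(ret / rcount)
  ret = _var(a, axis=axis, dtype=dtype, out=out, ddof=ddof,
  arrmean = um.true_divide(arrmean, div, out=arrmean,
  ret = ret.dtype.type(ret / rcount)
Traceback (most recent call last):
ValueError: zero-size array to reduction operation minimum which has no identity
```

```bash
sed -i 's/n&(P\[:,2\]>83)\]/n\&(P[:,2]>83)\&(np.hypot(*(P[:,:2]-near).T)<32)]/' h.py; cat > ang.py <<'E'
from h import *
def ang():
  im,c,c2,o=dial()
  for ctr in (c,c2):
    a={}
    for k,X in o.items():
      dd=X-ctr; r=np.hypot(*dd.T); g=(r<60)&(r>27)
      w=np.arctan2(dd[g,1],dd[g,0])%(2*np.pi); a[k]=np.median(w) if g.any() else np.nan
      print(k,g.sum(),round(a[k],3),np.percentile(r[g],[2,98]).round(1) if g.any() else "")
    print(ctr.round(1),"cw turn yel->red",round(a["yel"]-a["red"],3))
  return im
if __name__=="__main__":
  ang()
E
python3 - <<'E'
from ang import *
ang()
cal=cams.calibration("wrist"); im,d=cams.capture("wrist")
P=cloud("wrist",d,np.ones(d.shape,bool),cal)
n=np.hypot(*(P[:,:2]-[543,21]).T)<80
for a,b in ((95,130),(103,130),(52,63)):
  Q=P[n&(P[:,2]>a)&(P[:,2]<b)][:,:2].astype(np.float32); print(a,len(Q),cv2.minEnclosingCircle(Q) if len(Q) else "")
print(onz("wrist",[258,272],106))
E
```

```text
knob top [543.5 181.2] 22.7 ring [542.5 181.3] 43.3
red 36 2.239 [45.3 56.5]
yel 59 3.327 [31.6 43.3]
[543.5 181.2] cw turn yel->red 1.088
red 36 2.224 [44.6 55.8]
yel 59 3.334 [30.6 42.3]
[542.5 181.3] cw turn yel->red 1.11
95 1016 ((539.22119140625, 13.647340774536133), 38.90945053100586)
103 430 ((540.3302001953125, 16.860597610473633), 35.548805236816406)
52 4700 ((543.2691040039062, 21.34272003173828), 62.0302734375)
[545.20200999  28.43668039 106.        ]
```

```bash
python3 - <<'E'
from h import *
print(shift([543,181.2,130],1.29),readout.sense()["joints"])
E
```

```text
(array([ 53.3, -43.1, 163.9]), array([0.   , 0.   , 0.006])) [ 3.37410068e-03  4.46732943e-01  1.33274233e+00 -3.03977880e-05
  1.36206892e+00  2.78527036e-01]
```

To row units: 163 mm / 500 = 0.326, 150 mm / 500 = 0.3.

```bash
echo '[0.054,-0.044,0.03,0,0,0,0.106,-0.086,0.1,0,0,0,0.106,-0.086,0.18,0,0,0,0.106,-0.086,0.25,0,0,0,0.106,-0.086,0.3,0,0,0,0.106,-0.086,0.326,0,0,0,0.106,-0.086,0.326,0,0,0,0.106,-0.086,0.326,0,0,0]' | python3 -m handwheel 1.0 && echo '[0,0,0,0,0,0,0,0,0,0,0,0,0,0,0,0,0,0,0,0,0,0,0,0,0,0,0,0,0,0,0,0,0,0,0,0,0,0,0,0,0,0,0,0,0,0,0,0]' | python3 -m handwheel 0.0 25; python3 ang.py
```

```text
time_s: 12.35
eef_pos: [543.6, 181.0, 132.1]
ee_rot: [0.0, 0.797, 0.603, 0.001]
force: [-0.5, -0.0, -0.0]
grip_width: 1.003
grip_force: 0.0
time_s: 13.15
eef_pos: [542.6, 181.2, 131.9]
ee_rot: [-0.0, 0.797, 0.604, -0.0]
force: [-6.0, 0.0, 8.1]
grip_width: 0.53
grip_force: 25.3
knob top [547.4 185.1] 31.3 ring [542.9 182.3] 43.1
red 162 2.33 [44.  56.7]Traceback (most recent call last):
  File "ang.py", line 13, in <module>
    ang()
    ~~~^^
  File "ang.py", line 7, in ang
    dd=X-ctr; r=np.hypot(*dd.T); g=(r<60)&(r>27)
       ~^~~~
ValueError: operands could not be broadcast together with shapes (0,) (2,)
```

To row units: 1.03 rad / 3.1416 = 0.3279.

```bash
echo '[0,0,0,0,0,0.0223,0,0,0,0,0,0.0668,0,0,0,0,0,0.1114,0,0,0,0,0,0.156,0,0,0,0,0,0.2005,0,0,0,0,0,0.2451,0,0,0,0,0,0.2865,0,0,0,0,0,0.3279]' | python3 -m handwheel && echo '[0,0,0,0,0,0.0223,0,0,0,0,0,0.0223,0,0,0,0,0,0.0223,0,0,0,0,0,0.0223]' | python3 -m handwheel && echo '[0,0,0,0,0,0,0,0,0,0,0,0,0,0,0,0,0,0,0,0,0,0,0,0,0,0,0,0,0,0]' | python3 -m handwheel 1.0 && echo '[0,0,-0.04,0,0,0,0,0,-0.1,0,0,0,0,0,-0.18,0,0,0,0,0,-0.24,0,0,0,0,0,-0.28,0,0,0,0,0,-0.28,0,0,0,0,0,-0.28,0,0,0]' | python3 -m handwheel; python3 -c "
from ang import *
im=ang(); save(im,'w5')"
```

```text
time_s: 14.0
eef_pos: [542.3, 181.6, 131.8]
ee_rot: [-0.0, 0.991, 0.13, -0.001]
force: [-7.7, 3.7, 8.1]
grip_width: 0.532
grip_force: 25.3
time_s: 14.4
eef_pos: [542.3, 181.6, 131.9]
ee_rot: [-0.0, 0.995, 0.098, -0.001]
force: [-8.1, 2.5, 8.7]
grip_width: 0.531
grip_force: 25.4
time_s: 14.9
eef_pos: [543.1, 180.9, 130.9]
ee_rot: [0.0, 0.995, 0.098, 0.0]
force: [-0.0, -0.3, -0.6]
grip_width: 1.001
grip_force: 0.0
time_s: 15.6
eef_pos: [542.8, 180.9, 270.1]
ee_rot: [-0.0, 0.995, 0.098, -0.0]
force: [0.4, 0.9, -0.1]
grip_width: 0.998
grip_force: 0.0
knob top [551.1 181.9] 30.2 ring [543.1 181.7] 43.3
red 27 2.349 [50.8 59.5]
yel 64 2.391 [33.7 47.4]
[551.1 181.9] cw turn yel->red 0.043
red 28 2.232 [45.6 54.8]
yel 64 2.229 [28.7 42.1]
[543.1 181.7] cw turn yel->red -0.003
```

View pics/w5.png

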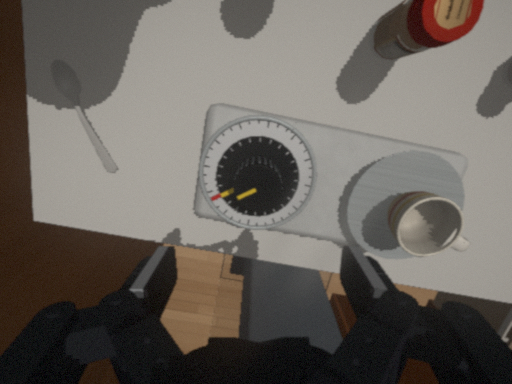

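Yellow line (227,193) and red pointer (214,198) lie on one ray from the axis (258,173). I'll check the mug centring and the red pointer's height before handing in.

```bash
python3 - <<'E'
from h import *
cal=cams.calibration("wrist"); im,d=cams.capture("wrist")
print("rim",onz("wrist",[427,224],105,cal),"pan",onz("wrist",[407,204],58,cal))
print(d[197:200,211:217])
P=cloud("wrist",d,np.ones(d.shape,bool),cal)
n=np.hypot(*(P[:,:2]-[543,21]).T)<75
Q=P[n&(P[:,2]>52)&(P[:,2]<62)][:,:2].astype(np.float32); print("pan",cv2.minEnclosingCircle(Q))
from scipy.optimize import least_squares
M=P[n&(P[:,2]>70)]; Q=M[M[:,2]>M[:,2].max()-5]; Q=Q[Q[:,1]>-8]
f=least_squares(lambda p:np.hypot(*(Q[:,:2]-p[:2]).T)-p[2],[543,21,28],loss="soft_l1"); print("rimfit",f.x,M[:,2].max(),len(Q))
S=im[198,205:232]; print(S[::3].tolist())
o=np.array(dict(zip("xy",[0,0])) and [0])
u=np.array([214,198.]);print("red z", cloud("wrist",d,np.pad(np.ones((2,3),bool),((197,185),(212,297))),cal).mean(0))
c=np.array([543.1,181.4])
for z in (42,45,48): 
  x=onz("wrist",u,z,cal)[:2]-c; print(z,np.arctan2(x[1],x[0])%6.283)
E
```

```text
rim [545.71202686  26.74318845 105.        ] pan [547.91100612  21.87116576  58.        ]
[[313.95102 314.013   313.40005 313.40698 313.37433 313.09964]
 [314.17    313.48926 314.38123 314.785   313.07333 315.3926 ]
 [317.62595 315.09076 314.43088 314.16885 314.39502 316.93765]]
pan ((543.0377807617188, 21.110450744628906), 62.136192321777344)
rimfit [543.22954525  22.49139039  28.16565234] 106.00359906323632 872
[[123, 121, 117], [132, 134, 130], [136, 74, 69], [153, 52, 53], [145, 89, 87], [153, 144, 141], [86, 81, 78], [44, 44, 41], [37, 36, 34]]
red z [509.32930884 224.18624478  42.03148072]
42 2.2578308587758635
45 2.2443427715081965
48 2.2303720115418546
```

```bash
python3 -c "
from rig import order
print(order.finish_job())"
```

```text
the job is handed in; nothing more can be done
None
```

The job is handed in at about 16 s of the 58 s. The mug stands upright on the pan within about 2 mm of its centre, the yellow zero line is in line with the red pointer to about 1°, and the gripper is clear; I never touched the tin, shaker or jar.

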